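# Set the microscope lamp to brightness five and switch it on

## Robot

A 6-joint arm with a two-finger parallel gripper is mounted at the origin on the work surface. World frame = base frame: x ahead of the robot, y to its left, z up, the work surface at z = 0. Lengths are in m, angles in rad, forces in N, time in s.
With the tool pointing down it reaches from about 0.325 to 1 m from the base axis. Payload 5.1 kg.
Tool frame: the origin (TCP) lies on the front face of the gripper's body, between the roots of the fingers; the fingertips stand 73 mm ahead of it and the grasp point (between the pads) lies 54 mm ahead of it (manip.pinch_z is the distance from the TCP to the grasp point, in m); z points along the fingers, y is the line along which they close (so a half turn about z gives the same grasp; the last joint's range is limited). The gripper opens to 85 mm and grips with 20 to 120 N. Pads are 22 mm wide; open, the fingers measure 114 mm over their backs; the gripper's body (76 mm by 85 mm) begins 54 mm behind the grasp point. The pads swing forward as they close: fully open they stand 13 mm farther back than shut.
Start: joints at [-1.308, 0.124, 1.65, -0, 1.367, -0.083], TCP at [0.22, -0.612, 0.304] pointing down, gripper open.
Joint ranges: [-2.61, 2.61], [-1.02, 2.33], [0.03, 2.71], [-1.35, 4.49], [0.32, 2.68], [-2.91, 2.91]. Speed limits (rad/s): [2.57, 2.57, 3.14, 3.14, 3.14, 3.14].

## Interface

Orientations are given as a unit quaternion [x, y, z, w].
In Python, from rig import readout, eyes, ticket, manip gives the robot as it stands. The module is installed in compiled form; this text tells all that it offers.
- The arm moves only by the tool apply_moves, never from a script. Its argument "increments" is text: rows parted by semicolons, each of 7 numbers parted by spaces: the gripper's target within -1 to 1 (fully open at 1, half-way at 0, shut at -1), then the shift along the tool's x, y, z in cm, then the turn, a rotation vector about the tool's x, y, z in degrees. In form: hand x y z ax ay az; .... A call has 1 to 5 rows; each row is the pose to reach, as a shift and turn from the pose commanded when the call began, along the tool's axes at that moment; what a row does not reach only later rows make up. A row lasts 1/8 s, in which the tool goes at most 62.5 mm and 10.7 degrees, less where a joint would pass 70% of its speed; a pose out of reach is approached as far as the arm can. A call with a gripper value outside its range is refused whole. The fingers move at their own pace and stop on an object; "newtons" is the grip in N (left out, the last holds). Time passes only in rows, so rows that repeat a pose let the fingers close. It gives the time, the measured TCP pose, the force, the opening and the grip force at its end, in the units of the state.
- readout.get_obs(): the state, without advancing time (a new reading comes with each control period).
- eyes.camera(name): name is "scene" or "top"; returns a dict with "color" (400x640x3 uint8, blue, green, red), "camera_matrix" (3x3 intrinsics, pixels), "xyz" and "rotation" of the camera in the world. Camera axes: x right, y down, z forward; pixel columns grow to the right and rows downward; lengths in m; the calibration is good to about 2 mm. A picture is of the moment at which its call begins. There is no depth.
- ticket.job_done(): hands the job in; it is judged then, once.
The state is a dict: "time_s": time; "joints": joint angles; "joint_vel": joint speeds; "tau": joint torques, N m; "tool_pos": TCP position; "eef_rot": TCP orientation; "wrist_force": force on the tool from outside, world axes, zero at the start; "torque": the same for the moment, N m; "opening": opening from 0.0 (shut) to 1.0 (fully open); "finger_force": force on a finger pad.
Only numpy, scipy, OpenCV 4.12 (cv2) and the standard library are available. Lean on these libraries where they do the work, as an engineer would, in place of code of your own. Each camera call takes 0.05 s, during which the arm holds its last target. There are 200 camera calls.

## Task

Set the microscope's lamp unit to brightness 5: with a gentle fingertip push on the wing of the rotary selector, turn it clockwise click by click until it rests on the fifth dot, counting from the off bar, and never past it (a brighter setting burns the lamp out). Only then press the larger of the two round buttons fully down and let it come back up. Grip nothing, leave the small button alone, do not shift or lift the lamp unit, and leave the things standing around it where they are.

Things in the scene. Friction and masses are not known exactly. Their poses are not given: they have to be found in the camera images.
- lamp_unit: low white box, 180 (x) x 280 (y) x 60 mm high, about 2.6 kg, loose on four rubber feet on the bench; origin at the centre of its underside, z up, x towards its back, y to its left seen from its front. On its flat top: the selector on the +y half, two round buttons on the -y half.
- off_mark (a point): centre of the white bar (18 x 5 mm) on the unit's top that marks off (position 0), 63 mm from the pivot, 105 degrees counter-clockwise of the unit's +x. Clockwise from it, seen from above, follow seven white dots (positions 1 to 7, 8.8 to 13.6 mm across, growing) 30 degrees apart on the same circle, on a thin dark disc of radius 73 mm.
- selector_pivot (a point): point on the selector's turning axis at the height of the unit's flat top (60 mm above the bench); fixed on the unit, 55 mm to +y of the unit's centre
- selector_tip (a point): end of the selector's wing, 54 mm from the axis, 12 mm above the unit's top; it points at the set mark. The selector is plain aluminium: a round hub of radius 15 mm (top 23 mm above the unit's top) and one straight radial wing, 9 mm thick, from the hub to 54 mm from the axis, lower edge 3 mm and upper edge 21 mm above the unit's top, a black line along it.
- selector (a joint): selector angle in rad: 0 at the off bar, growing clockwise seen from above, 0.524 (30 degrees) per click, so position 5 is 2.618; end stops just outside positions 0 and 7. Starts on one of positions 0 to 3. A spring detent holds each position: 3 to 5 N on the wing, 40 mm out, push it half-way to the next, where it snaps on by itself and stays.
- start_button (a joint): how far the larger button is pressed, in m: 0 up, 0.006 fully down; a spring of about 5 N brings it back up
- start_button_top (a point): centre of the top of the larger round button: 32 mm across in a black collar 48 mm across, top 22 mm above the unit's top, collar 12 mm above it; on the unit at 40 mm to +x and 80 mm to -y of its centre. Press straight down.
- small_button (a joint): how far the smaller button is pressed, in m: 0 up, 0.005 fully down. Leave it alone.
- small_button_top (a point): centre of the top of the smaller round button: 16 mm across, in a black collar 32 mm across, top 21 mm above the unit's top; on the unit at 45 mm to -x and 80 mm to -y of its centre. Leave it alone.
- slide_box: blue plastic box for microscope slides, 100 x 70 x 32 mm, loose on the bench; origin at the centre of its underside. Leave it alone.
- oil_bottle: small amber dropper bottle, 34 mm across, 70 mm tall, loose on the bench; origin at the centre of its underside. Leave it alone.
- specimen_jar: clear jar with a white lid, 48 mm across, 60 mm tall, loose on the bench; origin at the centre of its underside. Leave it alone.

How it is judged:
By the outcome, as a careful person would: the job done as asked, in the order asked, and still so for the second after the job is handed in, with the robot touching nothing.
It also fails if it takes over 50 s, if anything falls off the work surface, if the arm or the gripper's body presses on something with over 40 N, if the wrist force passes 120 N, or if a joint passes its speed limit or range.

## Working session

There is one attempt and no reset: what is moved stays moved. The work goes in short steps, Python scripts to look and compute and a tool call to move; the robot and the scene stay as the last step left them, time stands still between calls to the robot, and variables do not carry over. Pictures are saved under pics/ and viewed, at most 10 in all, crops included, and the job is handed in when it is done.

Besides the shell and the picture viewer there is one more tool, called after "Call:" by a JSON object that holds its "op" and its "data", one argument or row to a line. apply_moves: Moves the arm, as the interface text tells. Its arguments: {"type":"object","properties":{"increments":{"type":"string"},"newtons":{"type":"number"}},"required":["increments"]}

```bash
mkdir -p pics; python3 - <<'E'
from rig import readout, eyes
import cv2
o=readout.get_obs();print({k:o[k] for k in('time_s','tool_pos','eef_rot','wrist_force','opening')})
for n in('top','scene'):
    c=eyes.camera(n);cv2.imwrite(f'pics/{n}0.png',c['color']);print(n,c['camera_matrix'],c['xyz'],c['rotation'])
E
```

```text
{'time_s': 0.0, 'tool_pos': array([ 0.22016929, -0.61108584,  0.30263981]), 'eef_rot': array([ 9.85089160e-01,  1.72041362e-01, -1.01641949e-04, -1.05146902e-03]), 'wrist_force': array([-0.27857602,  0.28873688,  0.09932424]), 'opening': 0.998685738766347}
top [[404.71827929   0.         320.94794328]
 [  0.         404.71827929 193.4800114 ]
 [  0.           0.           1.        ]] [0.47740153 0.02881218 1.04120723] [ 0.70660605 -0.70462173  0.05387929 -0.03623717]
scene [[490.93249077   0.         317.51241389]
 [  0.         490.93249077 192.85260678]
 [  0.           0.           1.        ]] [ 1.41779101 -0.20012235  0.8370679 ] [ 0.72251449  0.55865606 -0.24493465 -0.32539704]
```

View pics/top0.png

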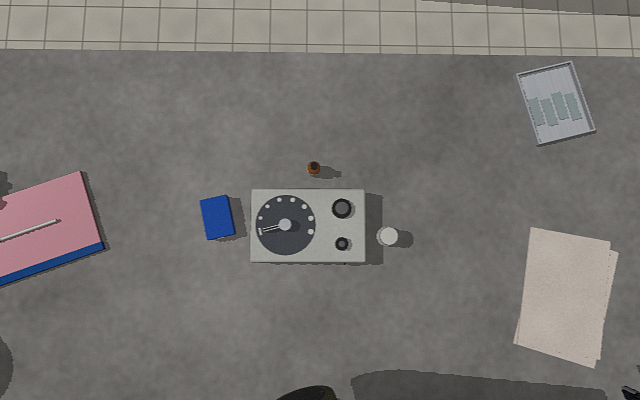

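View pics/scene0.png

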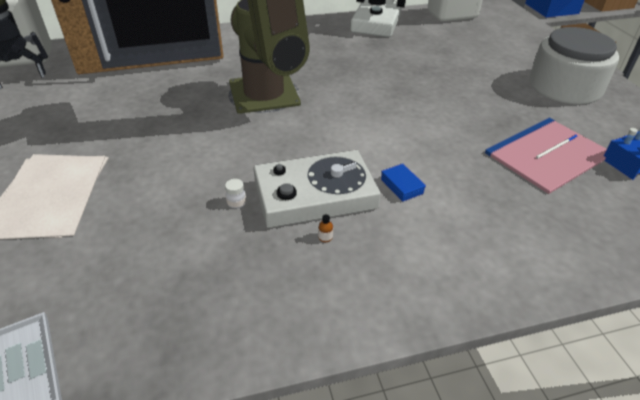

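The top view shows the unit centred near (308,226), the dial around (285,225), the wing pointing left at about (262,231), the large button at (342,208) and the small one at (341,244). Next I'll measure these and enlarge the dial.

```bash
cat > h.py <<'E'
import numpy as np, cv2
from scipy.spatial.transform import Rotation as R
def ray(c,uv,z):
    d=R.from_quat(c['rotation']).as_matrix()@np.linalg.inv(c['camera_matrix'])@[uv[0],uv[1],1]
    p=np.array(c['xyz']);return p+d*(z-p[2])/d[2]
def pix(c,P):
    q=c['camera_matrix']@(R.from_quat(c['rotation']).as_matrix().T@(np.array(P)-c['xyz']));return q[:2]/q[2]
E
python3 - <<'E'
from rig import eyes
from h import *
c=eyes.camera('top');im=c['color']
g=cv2.cvtColor(im,cv2.COLOR_BGR2GRAY)
cv2.imwrite('pics/crop0.png',cv2.resize(im[150:275,190:415],None,fx=3.5,fy=3.5,interpolation=cv2.INTER_CUBIC))
for zz,box in((.06,(245,185,370,268)),):
    m=np.zeros_like(g);x0,y0,x1,y1=box;m[y0:y1,x0:x1]=(g[y0:y1,x0:x1]>150)
    cs,_=cv2.findContours(m,cv2.RETR_CCOMP,cv2.CHAIN_APPROX_NONE)
    for k in cs:
        if cv2.contourArea(k)<3: continue
        M=cv2.moments(k);u=(M['m10']/M['m00'],M['m01']/M['m00'])
        print(np.round(u,1),cv2.contourArea(k),np.round(ray(c,u,zz),4))
        if cv2.contourArea(k)>4000:
            b=cv2.boxPoints(cv2.minAreaRect(k));print([np.round(ray(c,p,.06),4)[:2] for p in b])
E
```

```text
[310.1 231.1] 14.5 [0.5117 0.0305 0.06  ]
[259.7 230.8] 5.0 [0.5121 0.1517 0.06  ]
[284.4 224. ] 87.5 [0.5284 0.0926 0.06  ]
[310.3 217.8] 12.0 [0.5438 0.03   0.06  ]
[267. 206.] 4.0 [0.5721 0.1353 0.06  ]
[303.6 206.2] 9.5 [0.5718 0.0465 0.06  ]
[292.2 199.4] 7.0 [0.5884 0.0744 0.06  ]
[278.8 199.2] 6.0 [0.5887 0.107  0.06  ]
[307.  225.2] 7757.5 [0.5258 0.0379 0.06  ]
[array([0.6135, 0.1749]), array([ 0.6148, -0.0989]), array([ 0.4427, -0.0968]), array([0.4426, 0.171 ])]
[343.  243.7] 240.5 [ 0.4814 -0.049   0.06  ]
[342.9 208.4] 448.0 [ 0.5668 -0.0493  0.06  ]
[285.1 224.7] 3045.5 [0.5269 0.0908 0.06  ]
```

View pics/crop0.png

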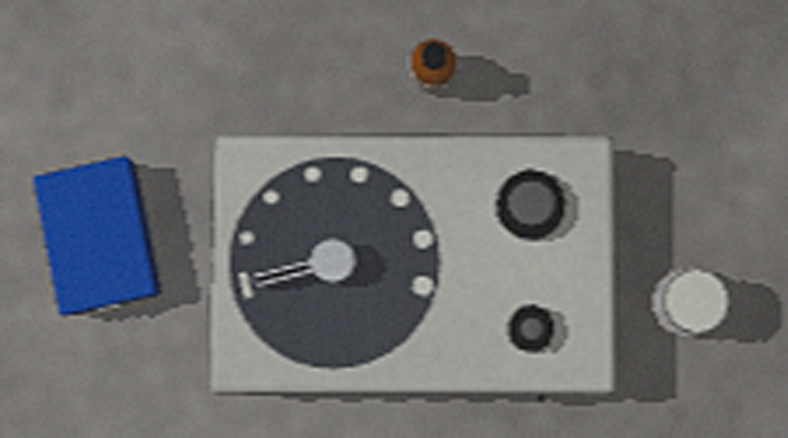

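The crop shows the wing pointing at the off bar (crop 246,285), so the start is position 0. Dots 1 to 7 run clockwise and dot 5 is at crop (400,197). The dots give the pivot at about (0.5275, 0.091) and yaw at about 0. I'll shut the gripper and move behind the wing, on its counter-clockwise side.

```bash
cat >> h.py <<'E'
PIV=np.array([.5275,.091])
def finger(phi,r=.040,off=.0155):
    a=np.radians(phi);e=np.array([np.cos(a),np.sin(a)]);return PIV+r*e+off*np.array([-e[1],e[0]])
def go(o,xy,yaw,tipz):
    "shift (cm) in tool axes, turn about tool z (deg)"
    M=R.from_quat(o['eef_rot']).as_matrix();d=np.r_[xy,tipz+.073]-o['tool_pos']
    y0=np.degrees(np.arctan2(M[1,0],M[0,0]));return np.round(M.T@d*100,2),'yaw',round(y0,1),'az',round((y0-yaw+180)%360-180,1),'F',np.round(o['wrist_force'],1),'t',o['time_s']
E
python3 - <<'E'
from h import *
from rig import eyes
c=eyes.camera('top')
# predicted pixels vs. seen
for P in([.5675,-.044,.082],[.5275,.091,.083],[.4825,-.044,.081]):print(P,pix(c,P))
im=c['color'];g=cv2.cvtColor(im,cv2.COLOR_BGR2GRAY)
for (x,y,r) in((342,208,8),(341,244,4)):
    w=g[y-r:y+r+1,x-r:x+r+1];m=((w>70)).astype(np.uint8)
    n,l,s,ct=cv2.connectedComponentsWithStats(m);k=1+np.argmax(s[1:,4]);u=ct[k]+[x-r,y-r];print(u,s[k,4],ray(c,u,.082))
print(finger(125))
E
```

```text
[0.5675, -0.044, 0.082] [341.4467045  207.28985115]
[0.5275, 0.091, 0.083] [284.44329779 223.93543732]
[0.4825, -0.044, 0.081] [341.60335599 243.23172275]
[341.15447154 207.47154472] 123 [ 0.56706295 -0.04330032  0.082     ]
[341.36666667 243.36666667] 30 [ 0.48217838 -0.04336398  0.082     ]
[0.49186009 0.11487565]
```

Call:
{"op": "apply_moves", "data": {
  "increments": "-1 12.6 -14.8 0 0 0 -49; -1 12.6 -14.8 0 0 0 -49; -1 12.6 -14.8 0 0 0 -49; -1 12.6 -14.8 0 0 0 -49; -1 12.6 -14.8 0 0 0 -49"
}}

```text
time_s: 0.82
tool_pos: [0.2891, -0.4283, 0.3039]
eef_rot: [0.823, 0.567, 0.0, 0.0]
wrist_force: [-0.3, 0.3, 1.1]
opening: -0.002
finger_force: 0.0
```

```bash
python3 - <<'E'
from h import *
from rig import readout
print(go(readout.get_obs(),finger(125),215,.23))
E
```

```text
(array([57.98, -0.39,  0.08]), 'yaw', np.float64(69.1), 'az', np.float64(-145.9), 'F', array([-0.3,  0.3,  1.1]), 't', 0.825)
```

Predicted and seen pixels agree to under 1 mm, so I'll carry on.

Call:
{"op": "apply_moves", "data": {
  "increments": "-1 19.3 -0.1 0 0 0 -49; -1 19.3 -0.1 0 0 0 -49; -1 19.3 -0.1 0 0 0 -49; -1 19.3 -0.1 0 0 0 -49; -1 19.3 -0.1 0 0 0 -49"
}}

```text
time_s: 1.45
tool_pos: [0.3578, -0.248, 0.3039]
eef_rot: [0.514, 0.858, -0.0, 0.0]
wrist_force: [-0.4, 0.5, 0.2]
opening: 0.0
finger_force: 0.0
```

Call:
{"op": "apply_moves", "data": {
  "increments": "-1 12.8 14.5 0 0 0 -49; -1 12.8 14.5 0 0 0 -49; -1 12.8 14.5 0 0 0 -49; -1 12.8 14.5 0 0 0 -49; -1 12.8 14.5 0 0 0 -49"
}}

```text
time_s: 2.08
tool_pos: [0.4261, -0.067, 0.3038]
eef_rot: [0.111, 0.994, 0.0, -0.0]
wrist_force: [0.5, -0.6, 0.5]
opening: -0.001
finger_force: 0.0
```

Call:
{"op": "apply_moves", "data": {
  "increments": "-1 -2.5 19.1 0 0 0 -48; -1 -2.5 19.1 0 0 0 -48; -1 -2.5 19.1 0 0 0 -48; -1 -2.5 19.1 0 0 0 -48; -1 -2.5 19.1 0 0 0 -48"
}}

```text
time_s: 2.7
tool_pos: [0.4939, 0.1131, 0.3035]
eef_rot: [-0.302, 0.953, 0.0, -0.0]
wrist_force: [-0.1, -0.4, 0.1]
opening: 0.006
finger_force: 0.0
```

```bash
python3 - <<'E'
from h import *
from rig import readout
o=readout.get_obs();print(go(o,finger(125),215,.070),o['joints'])
E
```

```text
(array([ 0.05,  0.25, 16.05]), 'yaw', np.float64(-144.8), 'az', np.float64(0.2), 'F', array([-0.1, -0.4,  0.1]), 't', 2.7) [ 1.19213877e-01 -1.98569182e-01  1.96424500e+00 -2.05084484e-05
  1.37685421e+00 -2.06508771e+00]
```

Call:
{"op": "apply_moves", "data": {
  "increments": "-1 0 0.2 4 0 0 0; -1 0 0.2 8 0 0 0; -1 0 0.2 11 0 0 0; -1 0 0.2 13 0 0 0; -1 0 0.2 13 0 0 0"
}}

```text
time_s: 3.32
tool_pos: [0.4914, 0.1133, 0.1719]
eef_rot: [-0.299, 0.954, 0.0, -0.002]
wrist_force: [-0.0, -0.4, -0.2]
opening: 0.002
finger_force: 0.0
```

```bash
python3 - <<'E'
from h import *
from rig import readout,eyes
o=readout.get_obs();print(go(o,finger(125),215,.070))
c=eyes.camera('scene');cv2.imwrite('pics/s1.png',cv2.resize(c['color'][90:250,230:440],None,fx=3.6,fy=3.6,interpolation=cv2.INTER_CUBIC))
E
```

```text
(array([-0.13,  0.1 ,  2.89]), 'yaw', np.float64(-145.2), 'az', np.float64(-0.2), 'F', array([-0. , -0.4, -0.2]), 't', 3.325)
```

View pics/s1.png

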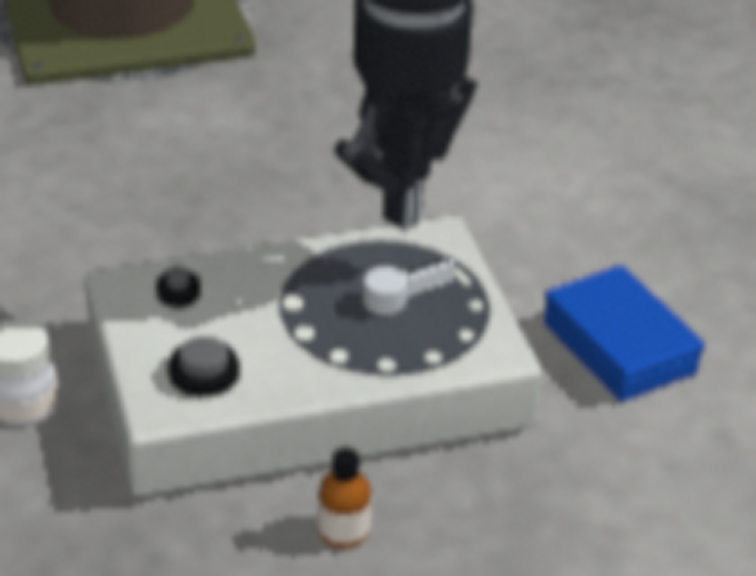

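The closed fingertips (crop 402,222) hover on the robot's side of the wing (crop 430,277), clear of it. I'll descend.

Call:
{"op": "apply_moves", "data": {
  "increments": "-1 -0.1 0.1 1.2 0 0 0; -1 -0.1 0.1 2.2 0 0 0; -1 -0.1 0.1 2.9 0 0 0; -1 -0.1 0.1 2.9 0 0 0"
}}

```text
time_s: 3.88
tool_pos: [0.4926, 0.1149, 0.1441]
eef_rot: [-0.299, 0.954, 0.0, -0.001]
wrist_force: [-0.8, -0.6, 0.5]
opening: 0.002
finger_force: 0.0
```

```bash
python3 - <<'E'
from h import *
from rig import readout
o=readout.get_obs();print(go(o,finger(125),215,.070))
p=np.array([-1.55,-4.0])
for d in(3,6,9,12,15,18,20,21,24,25,28,30):
    a=np.radians(d);M=np.array([[np.cos(a),-np.sin(a)],[np.sin(a),np.cos(a)]]);print(d,np.round(p-M@p,2))
E
```

```text
(array([0.06, 0.04, 0.11]), 'yaw', np.float64(-145.2), 'az', np.float64(-0.2), 'F', array([-0.8, -0.6,  0.5]), 't', 3.875)
3 [-0.21  0.08]
6 [-0.43  0.14]
9 [-0.64  0.19]
12 [-0.87  0.23]
15 [-1.09  0.26]
18 [-1.31  0.28]
20 [-1.46  0.29]
21 [-1.54  0.29]
24 [-1.76  0.28]
25 [-1.84  0.28]
28 [-2.06  0.26]
30 [-2.21  0.24]
```

Call:
{"op": "apply_moves", "data": {
  "increments": "-1 -0.21 0.08 0.1 0 0 3; -1 -0.43 0.14 0.1 0 0 6; -1 -0.64 0.19 0.1 0 0 9; -1 -0.87 0.23 0.1 0 0 12; -1 -1.09 0.26 0.1 0 0 15"
}}

```text
time_s: 4.5
tool_pos: [0.5008, 0.1233, 0.1443]
eef_rot: [-0.171, 0.985, -0.0, 0.0]
wrist_force: [-0.3, 0.0, -0.1]
opening: 0.0
finger_force: 0.0
```

Call:
{"op": "apply_moves", "data": {
  "increments": "-1 -0.21 0.08 0 0 0 3; -1 -0.43 0.14 0 0 0 6; -1 -0.64 0.19 0 0 0 9; -1 -0.87 0.23 0 0 0 12; -1 -1.09 0.26 0 0 0 15"
}}

```text
time_s: 5.12
tool_pos: [0.5098, 0.1294, 0.1442]
eef_rot: [-0.041, 0.999, -0.0, -0.0]
wrist_force: [-1.6, -0.9, 0.7]
opening: -0.001
finger_force: 0.7
```

```bash
python3 - <<'E'
from h import *
from rig import readout
o=readout.get_obs();print(go(o,finger(95),185,.070))
E
```

```text
(array([0.12, 0.02, 0.12]), 'yaw', np.float64(-175.3), 'az', np.float64(-0.3), 'F', array([-1.6, -0.9,  0.7]), 't', 5.125)
```

Call:
{"op": "apply_moves", "data": {
  "increments": "-1 -0.14 0.05 0 0 0 2; -1 -0.28 0.1 0 0 0 4; -1 -0.43 0.14 0 0 0 6; -1 -0.57 0.17 0 0 0 8; -1 -0.72 0.21 0 0 0 10"
}}

```text
time_s: 5.75
tool_pos: [0.517, 0.1321, 0.144]
eef_rot: [0.046, 0.999, 0.0, 0.0]
wrist_force: [0.5, 0.2, -0.3]
opening: 0.002
finger_force: 0.0
```

```bash
python3 - <<'E'
from h import *
from rig import readout,eyes
o=readout.get_obs();print(go(o,finger(85),175,.070))
c=eyes.camera('scene');cv2.imwrite('pics/s2.png',cv2.resize(c['color'][90:250,230:440],None,fx=3.6,fy=3.6,interpolation=cv2.INTER_CUBIC))
E
```

```text
(array([ 0.15, -0.01,  0.1 ]), 'yaw', np.float64(174.7), 'az', np.float64(-0.3), 'F', array([ 0.5,  0.2, -0.3]), 't', 5.75)
```

View pics/s2.png

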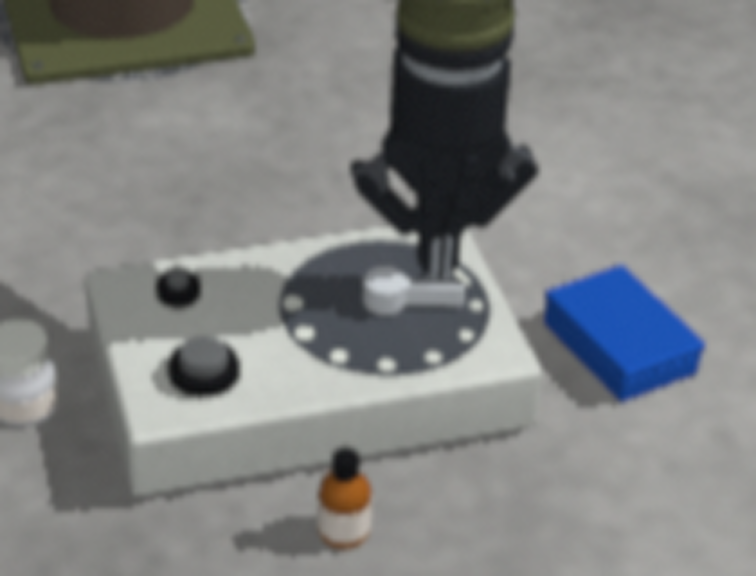

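The wing (crop 465,293) now points at dot 1 and the unit has not moved. On to positions 2 and 3.

Call:
{"op": "apply_moves", "data": {
  "increments": "-1 -0.21 0.08 0 0 0 3; -1 -0.43 0.14 0 0 0 6; -1 -0.64 0.19 0 0 0 9; -1 -0.87 0.23 0 0 0 12; -1 -1.09 0.26 0 0 0 15"
}}

```text
time_s: 6.42
tool_pos: [0.5274, 0.1339, 0.1437]
eef_rot: [0.176, 0.984, -0.0, -0.001]
wrist_force: [-2.1, 0.1, 2.2]
opening: -0.001
finger_force: 1.2
```

Call:
{"op": "apply_moves", "data": {
  "increments": "-1 -0.21 0.08 0 0 0 3; -1 -0.43 0.14 0 0 0 6; -1 -0.64 0.19 0 0 0 9; -1 -0.87 0.23 0 0 0 12; -1 -1.09 0.26 0 0 0 15"
}}

```text
time_s: 7.05
tool_pos: [0.5392, 0.1324, 0.1439]
eef_rot: [0.303, 0.953, 0.0, -0.0]
wrist_force: [1.0, 0.2, -0.5]
opening: -0.002
finger_force: 0.0
```

Call:
{"op": "apply_moves", "data": {
  "increments": "-1 -0.21 0.08 0 0 0 3; -1 -0.43 0.14 0 0 0 6; -1 -0.64 0.19 0 0 0 9; -1 -0.87 0.23 0 0 0 12; -1 -1.09 0.26 0 0 0 15"
}}

```text
time_s: 7.68
tool_pos: [0.5491, 0.1287, 0.1438]
eef_rot: [0.425, 0.905, 0.0, -0.001]
wrist_force: [-2.1, 2.2, 1.2]
opening: 0.001
finger_force: 1.3
```

Call:
{"op": "apply_moves", "data": {
  "increments": "-1 -0.21 0.08 0 0 0 3; -1 -0.43 0.14 0 0 0 6; -1 -0.64 0.19 0 0 0 9; -1 -0.87 0.23 0 0 0 12; -1 -1.09 0.26 0 0 0 15"
}}

```text
time_s: 8.3
tool_pos: [0.5585, 0.1215, 0.1439]
eef_rot: [0.54, 0.842, -0.0, -0.0]
wrist_force: [0.2, 0.7, 1.0]
opening: 0.003
finger_force: 0.0
```

```bash
python3 - <<'E'
from h import *
from rig import readout,eyes
o=readout.get_obs();print(go(o,finger(25),115,.070))
c=eyes.camera('scene');cv2.imwrite('pics/s3.png',cv2.resize(c['color'][90:250,230:440],None,fx=3.6,fy=3.6,interpolation=cv2.INTER_CUBIC))
E
```

```text
(array([ 0.1 , -0.1 ,  0.09]), 'yaw', np.float64(114.7), 'az', np.float64(-0.3), 'F', array([0.2, 0.7, 1. ]), 't', 8.3)
```

View pics/s3.png

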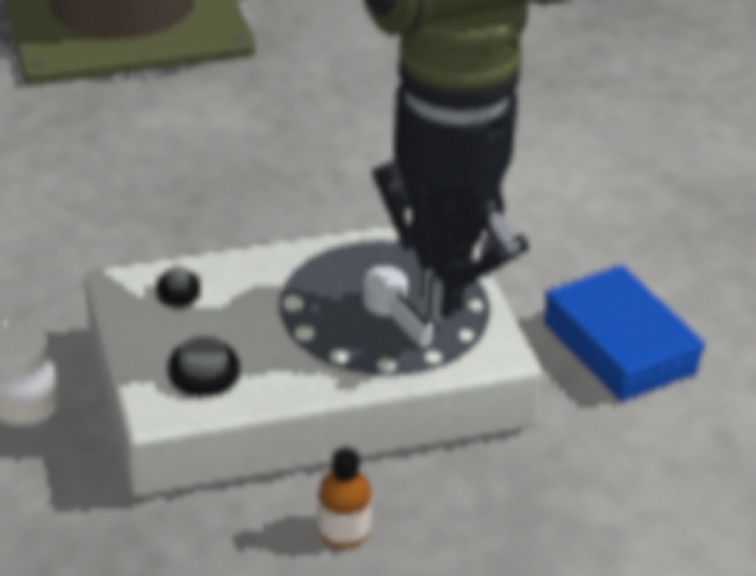

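The wing tip (crop 428,340) points at dot 3 (433,356), and the unit is still in place. Next is position 4, then a check.

Call:
{"op": "apply_moves", "data": {
  "increments": "-1 -0.21 0.05 0 0 0 3; -1 -0.43 0.1 0 0 0 6; -1 -0.64 0.14 0 0 0 9; -1 -0.87 0.18 0 0 0 12; -1 -1.09 0.21 0 0 0 15"
}}

```text
time_s: 8.98
tool_pos: [0.5647, 0.1131, 0.1438]
eef_rot: [0.645, 0.765, 0.0, -0.001]
wrist_force: [-0.7, 3.1, 0.8]
opening: 0.003
finger_force: 1.3
```

Call:
{"op": "apply_moves", "data": {
  "increments": "-1 -0.21 0.05 0 0 0 3; -1 -0.43 0.1 0 0 0 6; -1 -0.64 0.14 0 0 0 9; -1 -0.87 0.18 0 0 0 12; -1 -1.09 0.21 0 0 0 15"
}}

```text
time_s: 9.6
tool_pos: [0.5689, 0.1021, 0.1439]
eef_rot: [0.739, 0.674, -0.0, -0.0]
wrist_force: [0.1, -0.1, 0.4]
opening: 0.001
finger_force: 0.0
```

```bash
python3 - <<'E'
from h import *
from rig import readout,eyes
o=readout.get_obs();print(go(o,finger(-5),85,.070))
c=eyes.camera('scene');cv2.imwrite('pics/s4.png',cv2.resize(c['color'][90:250,230:440],None,fx=3.6,fy=3.6,interpolation=cv2.INTER_CUBIC))
E
```

```text
(array([ 0.08, -0.03,  0.09]), 'yaw', np.float64(84.7), 'az', np.float64(-0.3), 'F', array([ 0.1, -0.1,  0.4]), 't', 9.6)
```

View pics/s4.png

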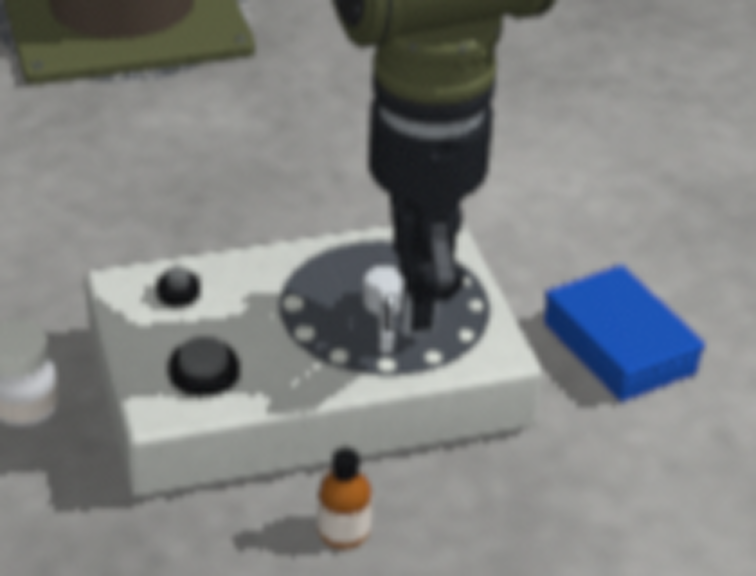

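The wing tip (crop 387,348) points at dot 4 (387,365). One more click takes it to position 5.

Call:
{"op": "apply_moves", "data": {
  "increments": "-1 -0.21 0.06 0 0 0 3; -1 -0.43 0.12 0 0 0 6; -1 -0.64 0.16 0 0 0 9; -1 -0.87 0.2 0 0 0 12; -1 -1.09 0.23 0 0 0 15"
}}

```text
time_s: 10.28
tool_pos: [0.5703, 0.0917, 0.1439]
eef_rot: [0.82, 0.572, 0.001, -0.001]
wrist_force: [0.3, 3.1, -1.0]
opening: -0.002
finger_force: 1.4
```

Call:
{"op": "apply_moves", "data": {
  "increments": "-1 -0.21 0.06 0 0 0 3; -1 -0.43 0.12 0 0 0 6; -1 -0.57 0.15 0 0 0 8; -1 -0.72 0.19 0 0 0 10; -1 -0.94 0.22 0 0 0 13"
}}

```text
time_s: 10.9
tool_pos: [0.569, 0.0813, 0.1439]
eef_rot: [0.88, 0.475, -0.0, 0.0]
wrist_force: [-0.6, -0.4, -0.6]
opening: -0.001
finger_force: 0.0
```

```bash
python3 - <<'E'
from h import *
from rig import readout,eyes
o=readout.get_obs();print(go(o,finger(-33),57,.070))
c=eyes.camera('scene');cv2.imwrite('pics/s5.png',cv2.resize(c['color'][90:250,230:440],None,fx=3.6,fy=3.6,interpolation=cv2.INTER_CUBIC))
E
```

```text
(array([ 0.1 , -0.01,  0.09]), 'yaw', np.float64(56.7), 'az', np.float64(-0.3), 'F', array([-0.6, -0.4, -0.6]), 't', 10.9)
```

View pics/s5.png

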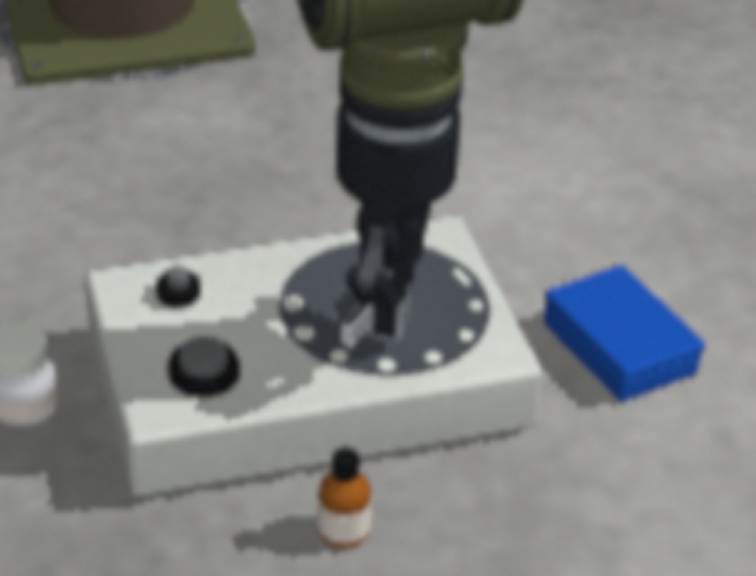

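The wing tip (crop 348,338) points at dot 5 (339,356). I'll back away from the wing, rise, and go over the large button.

Call:
{"op": "apply_moves", "data": {
  "increments": "-1 0.7 0 0 0 0 0; -1 1.2 0 -1 0 0 0; -1 1.2 0 -4 0 0 0; -1 1.2 0 -7 0 0 0; -1 1.2 0 -7 0 0 0"
}}

```text
time_s: 11.58
tool_pos: [0.5776, 0.092, 0.2181]
eef_rot: [0.879, 0.476, 0.003, 0.002]
wrist_force: [-0.4, -0.5, 0.8]
opening: 0.003
finger_force: 0.0
```

```bash
python3 - <<'E'
from h import *
from rig import readout
o=readout.get_obs();print(go(o,[.5673,-.0438],57,.082))
E
```

```text
(array([-11.97,   6.53,   6.3 ]), 'yaw', np.float64(56.9), 'az', np.float64(-0.1), 'F', array([-0.4, -0.5,  0.8]), 't', 11.575)
```

Call:
{"op": "apply_moves", "data": {
  "increments": "-1 -4 2.2 0 0 0 0; -1 -8 4.4 0 0 0 0; -1 -11 6 1 0 0 0; -1 -12 6.5 3 0 0 0; -1 -12 6.5 4 0 0 0"
}}

```text
time_s: 12.2
tool_pos: [0.5632, -0.0444, 0.1713]
eef_rot: [0.88, 0.475, -0.001, -0.001]
wrist_force: [0.9, -0.0, -0.1]
opening: 0.001
finger_force: 0.0
```

```bash
python3 - <<'E'
from h import *
from rig import readout,eyes
c=eyes.camera('scene');cv2.imwrite('pics/s6.png',cv2.resize(c['color'][90:250,230:440],None,fx=3.6,fy=3.6,interpolation=cv2.INTER_CUBIC))
o=readout.get_obs();print(go(o,[.5673,-.0438],57,.082))
E
```

```text
(array([0.25, 0.4 , 1.52]), 'yaw', np.float64(56.8), 'az', np.float64(-0.2), 'F', array([-1.6,  0.1, -0.4]), 't', 12.25)
```

View pics/s6.png

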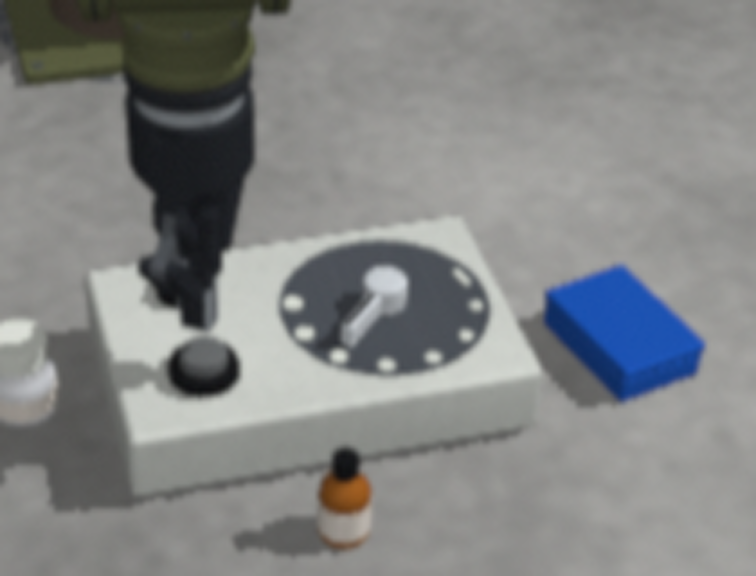

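The wing points at dot 5 (339,356) in clear view, and the fingertips (198,322) are above the large button (205,365). I'll centre on it and descend to just above its top.

Call:
{"op": "apply_moves", "data": {
  "increments": "-1 0.2 0.3 0.3 0 0 0; -1 0.2 0.3 0.7 0 0 0; -1 0.2 0.3 1 0 0 0; -1 0.2 0.3 1.2 0 0 0; -1 0.2 0.3 1.2 0 0 0"
}}

```text
time_s: 12.88
tool_pos: [0.5678, -0.0444, 0.1619]
eef_rot: [0.88, 0.476, -0.0, -0.0]
wrist_force: [-0.9, -0.4, 0.1]
opening: 0.002
finger_force: 0.0
```

```bash
python3 - <<'E'
from h import *
from rig import readout
o=readout.get_obs();print(go(o,[.5673,-.0438],57,.082))
E
```

```text
(array([ 0.02, -0.08,  0.69]), 'yaw', np.float64(56.8), 'az', np.float64(-0.2), 'F', array([-0.9, -0.4,  0.1]), 't', 12.875)
```

Call:
{"op": "apply_moves", "data": {
  "increments": "-1 0 0 0.5 0 0 0; -1 0 0 0.8 0 0 0; -1 0 0 1 0 0 0; -1 0 0 1.2 0 0 0; -1 0 0 1.3 0 0 0"
}}

```text
time_s: 13.5
tool_pos: [0.5679, -0.0445, 0.1492]
eef_rot: [0.88, 0.476, -0.0, -0.0]
wrist_force: [-3.0, 1.0, 5.3]
opening: -0.003
finger_force: 2.3
```

Call:
{"op": "apply_moves", "data": {
  "increments": "-1 0 0 0.05 0 0 0; -1 0 0 0.1 0 0 0; -1 0 0 0.1 0 0 0"
}}

```text
time_s: 13.88
tool_pos: [0.5679, -0.0445, 0.1486]
eef_rot: [0.88, 0.476, -0.0, -0.0]
wrist_force: [-4.9, -0.3, 7.3]
opening: -0.0
finger_force: 3.5
```

Call:
{"op": "apply_moves", "data": {
  "increments": "-1 -0.05 0 0.1 0 0 0; -1 -0.05 0 0.15 0 0 0; -1 -0.05 0 0.15 0 0 0"
}}

```text
time_s: 14.25
tool_pos: [0.568, -0.0446, 0.1485]
eef_rot: [0.88, 0.476, 0.0, -0.0]
wrist_force: [-6.6, 2.0, 13.0]
opening: 0.001
finger_force: 6.7
```

The force rises to 13 N with no further travel, so the button is on its stop. I'll release straight up.

Call:
{"op": "apply_moves", "data": {
  "increments": "-1 0 0 -0.5 0 0 0; -1 0 0 -1.2 0 0 0; -1 0 0 -4 0 0 0; -1 0 0 -8 0 0 0; -1 0 0 -12 0 0 0"
}}

```text
time_s: 14.88
tool_pos: [0.5674, -0.045, 0.2668]
eef_rot: [0.88, 0.476, -0.0, -0.0]
wrist_force: [0.1, 0.4, -0.2]
opening: 0.007
finger_force: 0.0
```

Call:
{"op": "apply_moves", "data": {
  "increments": "-1 -5 -5 0 0 0 0; -1 -10 -10 0 0 0 0; -1 -10 -10 0 0 0 0; -1 -10 -10 0 0 0 0; -1 -10 -10 0 0 0 0"
}}

```text
time_s: 15.5
tool_pos: [0.4299, -0.0739, 0.2666]
eef_rot: [0.88, 0.476, 0.0, 0.0]
wrist_force: [0.6, -0.2, 0.9]
opening: -0.004
finger_force: 0.0
```

```bash
python3 - <<'E'
from h import *
from rig import readout,eyes
o=readout.get_obs();print(o['tool_pos'],o['wrist_force'],abs(o['joint_vel']).max())
c=eyes.camera('scene');cv2.imwrite('pics/s7.png',cv2.resize(c['color'][90:250,230:440],None,fx=3.6,fy=3.6,interpolation=cv2.INTER_CUBIC))
E
```

```text
[ 0.42989998 -0.07388792  0.26663491] [ 0.59584878 -0.23681741  0.93190651] 0.01754448578531986
```

View pics/s7.png

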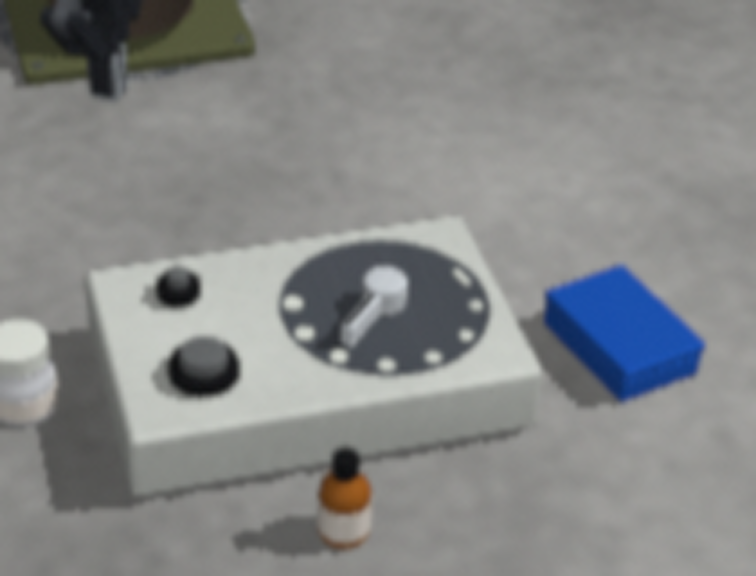

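The wing rests on dot 5 (339,356), the large button is back up (205,360), nothing else has moved, and the arm is clear. Handing in.

```bash
python3 -c "
from rig import ticket;print(ticket.job_done())"
```

```text
the job is handed in; nothing more can be done
None
```

The job is handed in: the selector rests on dot 5 and never went past it, the large button was then pressed to its stop and came back up, and the camera shows nothing else moved (15.5 s on the robot's clock).

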